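Light up the doll's crib

ROBOT

A 6-joint arm with a two-finger parallel gripper is mounted at the origin on the work surface. World frame = base frame: x ahead of the robot, y to its left, z up, the work surface at z = 0. Lengths are in mm, angles in rad, forces in N, time in s.
With the tool pointing down it reaches from about 350 to 875 mm from the base axis. Payload 4.2 kg.
Tool frame: the origin (TCP) lies at the very end of the fingers, on their centre line; the grasp point (between the pads) lies arm.hold_point_z behind it (arm.hold_point_z is the distance from the TCP to the grasp point, in mm); z points along the fingers, y is the direction in which the jaws open and shut (so a half turn about z gives the same grasp; the last joint's range is limited). The gripper opens to 85 mm and grips with 20 to 120 N. Pads are 22 mm wide; open, the fingers measure 114 mm over their backs; the gripper's body (76 mm by 85 mm) begins 54 mm behind the grasp point. The pads swing forward as they close: fully open they stand 13 mm farther back than shut.
Start: joints at [-0.952, 0.385, 0.008, 0, -1.194, -0.259], TCP at [220.068, -584.952, 207.412] pointing down, gripper open.
Joint ranges: [-3.14, 3.14], [-1.21, 2.06], [-1.07, 1.41], [-3.16, 2.05], [-2.99, -0.16], [-3.1, 3.1]. Speed limits (rad/s): [2.79, 2.79, 3.14, 3.14, 3.14, 3.14].

INTERFACE

Orientations are given as a unit quaternion [x, y, z, w].
In Python, from bench import arm gives the robot as it stands.
- The arm moves only by the tool step_arm, never from a script. Its argument "series" is a list of rows, each a list of 6 numbers: the shift along the world's x, y, z scaled (see below), then the turn, a rotation vector about the world's x, y, z scaled (see below). A call has 1 to 12 rows; each row is the pose to reach, as a shift and turn from the pose commanded when the call began; what a row does not reach only later rows make up. The controller multiplies each number of a shift by 400 mm and each number of a turn by pi/2 rad. A row lasts 1/12 s, in which the tool goes at most 41.7 mm and 7.16 degrees, less where a joint would pass 70% of its speed; a pose out of reach is approached as far as the arm can. A call with a number of a shift or a turn outside -1 to 1 is refused whole. A call with a gripper value outside its range is refused whole. "jaw" is the opening, from -1 (shut) to 1 (fully open), set as the call begins (left out, the last holds). The fingers move at their own pace and stop on an object; the grip force is fixed at half the most. Time passes only in rows, so rows that repeat a pose let the fingers close. It gives the time, the measured TCP pose, the force and the opening at its end, in the units of the state.
- arm.read_state(): the state, without advancing time (a new reading comes with each control period).
- arm.get_image(name): name is "scene" or "top" or "wrist"; returns a dict with "image" (420x560x3 uint8, red, green, blue), "camera_matrix" (3x3 intrinsics, pixels), "world_from_camera" (4x4, takes a point from camera to world coordinates). Camera axes: x right, y up, looking along -z (the intrinsics and any distortion apply to the point x, -y, -z); pixel columns grow to the right and rows downward; lengths in mm; the calibration is good to about 2 mm. A picture is of the moment at which its call begins. There is no depth.
- arm.job_done(): hands the job in, once; it reports no verdict.
The state is a dict: "clock": time; "joints": joint angles; "joint_vel": joint speeds; "joint_efforts": joint torques, N m; "position": TCP position; "ee_rot": TCP orientation; "contact_force": force on the tool from outside, world axes, zero at the start; "wrist_torque": the same for the moment, N m; "gripper_width": finger opening in mm.
Only numpy, scipy, OpenCV 4.12 (cv2) and the standard library are available. Lean on these libraries where they do the work, as an engineer would, in place of code of your own. Each camera call takes 0.05 s, during which the arm holds its last target.

TASK

Bedtime in the dollhouse: swivel and tilt the toy spotlight so that its beam points at the middle of the crib, and let go of it. Then grip the spring-return dial on the spotlight's wooden base, turn it clockwise past its first two clicks to the third (the long mark) and hold it there: the lamp only shines while the dial is held, so finish still gripping the dial on the third click, with the lamp still aimed and the crib and the other toys left where they stand.

Things in the scene. Friction and masses are not known exactly. Their poses are not given: they have to be found in the camera images.
- unit: wooden base of the toy spotlight, fixed to the table: 270 (x) x 104 (y) x 40 mm high, origin at the centre of its underside, z up. The spotlight stands at x = +80 mm, y = 0; the dial at x = -80 mm, y = 0. Its +x axis is the way the spotlight faces at swivel 0 (roughly to the robot's left).
- lamp_head (a point): crossing of swivel axis (vertical) and tilt axis (level) inside the aluminium head, 130 mm above the table. Frame turns with the head: +x out of the lens, y along the tilt axis, z to the fin. The beam is the line from here along +x. Head: cylinder 54 mm across (rim 57), from 44 mm behind to 46 mm ahead, between white yoke arms reaching 36 mm (caps 40) to each side and 10 mm above the axis.
- lamp_fin (a point): grip point in the black fin on top of the head, 52 mm along the head's z from lamp_head, same axes. Fin 32 mm long (x), 12 mm thick (y), rigid with the head, from the head's skin (27 mm from the axis) to 71 mm from the axis. Grip it across its thickness, coming along the head's z; lead it round the vertical axis to swivel, round the tilt axis to tilt.
- swivel (a joint): swivel of the spotlight about the vertical axis through lamp_head, rad: 0 = facing the base's +x, positive = counterclockwise from above; range -1.3 to 1.3. Stiff (0.08 N m) and stays where it is left.
- tilt (a joint): tilt of the head, rad: 0 = beam level, positive = lens down (the fin leans forward); range -0.5 to 0.9. Stiff (0.1 N m) and stays where it is left.
- dial (a joint): dial on the base, rad: 0 = at rest, grows clockwise from above. Clicks at 0.35, 0.70, 1.05 (the third, wanted) and 1.40 (end stop). A spring drives it back, 0.06 N m at rest to 0.11 N m at the third click, and the clicks add a ripple of up to 0.035 N m: no click holds it, let go it returns to 0.
- dial_grip (a point): grip point on the white dial's vertical axis, 72 mm above the table; its frame turns with the dial, x = base's x at joint 0. Disc 60 mm across, top 50 mm above the table; on it an upright bar 50 mm long (x), 12 mm thick (y), up to 82 mm above the table. Five marks on the base, clockwise: rest, clicks 1 to 4 (click 3 long); a dark line on the bar's +x half points at them.
- crib_mid (a point): middle of the orange crib, 35 mm above the table: the point to aim at. The crib is loose, 130 (x) x 80 (y) mm with ends 80 mm and slatted sides 60 mm high.
- crib: the orange crib, origin at the centre of its underside
- teapot: white ceramic teapot, 80 mm across, 77 mm high, loose bystander; origin at the centre of its underside
- telephone: red plastic telephone, 100 x 130 x 66 mm, loose bystander; origin at the centre of its underside
- dog: black wooden dog, 120 x 34 x 80 mm, loose bystander; origin on the table under its middle
- lunchbox: aluminium lunchbox, 87 x 122 x 68 mm, with a wire handle up to 88 mm, loose bystander; origin at the centre of its underside
- teacup: white toy cup, 48 mm across, 34 mm high, loose bystander; origin at the centre of its underside
- dresser: grey wooden dresser, 78 x 170 x 132 mm, loose bystander; origin at the centre of its underside
Not all that is in view belongs to the job. What is shaped like the crib but blue is not meant.

How it is judged:
By the outcome, as a careful person would: the job done as asked, in the order asked, and still so for the second after the job is handed in, while the arm keeps its last pose, push and grip.
It also fails if it takes over 48 s, if anything falls off the work surface, if the arm or the gripper's body presses on something with over 40 N, if the wrist force passes 120 N, or if a joint passes its speed limit or range.

## Working session

There is one attempt and no reset: what is moved stays moved. The work goes in short steps, Python scripts to look and compute and a tool call to move; the robot and the scene stay as the last step left them, time stands still between calls to the robot, and variables do not carry over. Pictures are saved under pics/ and viewed, and the job is handed in when it is done.

Besides the shell and the picture viewer there is one more tool, called after "Emit:" as name(argument=value, ...), one argument or row to a line, values as JSON. step_arm: Moves the arm, as the interface text tells. Shifts and turns lie within -1 to 1; 1 stands for 400 mm of shift or pi/2 rad of turn. Its arguments: {"type":"object","properties":{"series":{"type":"array","items":{"type":"array","items":{"type":"number","minimum":-1,"maximum":1}}},"jaw":{"type":"number"}},"required":["series"]}

```bash
ls; mkdir -p pics
python3 - <<'E'
from bench import arm
import cv2,json,numpy as np
print(arm.read_state()); print(arm.hold_point_z)
for n in ("scene","top","wrist"):
    d=arm.get_image(n); cv2.imwrite(f"pics/{n}0.png",d["image"][:,:,::-1])
    print(n,d["camera_matrix"],d["world_from_camera"], [k for k in d])
E
```

```text
pics
{'clock': 0.0, 'joints': array([-9.52399429e-01,  3.85587682e-01,  6.61078444e-03, -5.00522825e-04,
       -1.19400894e+00, -2.58588889e-01]), 'joint_vel': array([-0.00139212, -0.00132699,  0.00109392,  0.00114657,  0.0008278 ,
       -0.00097634]), 'joint_efforts': array([ 9.32547628e-04, -3.92290986e+01,  1.88400275e+01,  4.18626487e+00,
       -4.64339013e-03,  1.79837798e-06]), 'position': array([ 219.83912708, -584.37092912,  206.29675116]), 'ee_rot': array([-1.78844171e-01,  9.83876776e-01,  1.08994030e-03, -2.54206716e-04]), 'contact_force': array([ 0.24048152, -0.90545338, -0.78834928]), 'wrist_torque': array([-0.04775413,  0.00259004,  0.02338399]), 'gripper_width': 85.26494379367331}
18.700000000000003
scene [[412.06492313   0.         277.23331237]
 [  0.         412.06492313 213.83079024]
 [  0.           0.           1.        ]] [[-1.48461286e-01 -8.34438828e-01  5.30726944e-01  1.14255780e+03]
 [ 9.88900804e-01 -1.22082785e-01  8.46817161e-02  1.06108428e+02]
 [-5.86908826e-03  5.37408258e-01  8.43301795e-01  1.04786918e+03]
 [ 0.00000000e+00  0.00000000e+00  0.00
[... 274 characters left out ...]

 [-9.99381753e-01 -2.89282214e-02 -1.99817270e-02  4.25723044e+00]
 [-2.37168838e-02  1.35144151e-01  9.90542058e-01  1.13638907e+03]
 [ 0.00000000e+00  0.00000000e+00  0.00000000e+00  1.00000000e+00]] ['image', 'camera_matrix', 'world_from_camera']
wrist [[346.70180626   0.         277.59208582]
 [  0.         346.70180626 210.50856457]
 [  0.           0.           1.        ]] [[-3.51850427e-01 -8.97993108e-01 -2.64215167e-01  1.52013199e+02]
 [ 9.36055568e-01 -3.37205658e-01 -1.00460525e-01 -6.09786821e+02]
 [ 1.11801015e-03 -2.82667157e-01  9.59217404e-01  3.72150958e+02]
 [ 0.00000000e+00  0.00000000e+00  0.00000000e+00  1.00000000e+00]] ['image', 'camera_matrix', 'world_from_camera']
```

View pics/scene0.png

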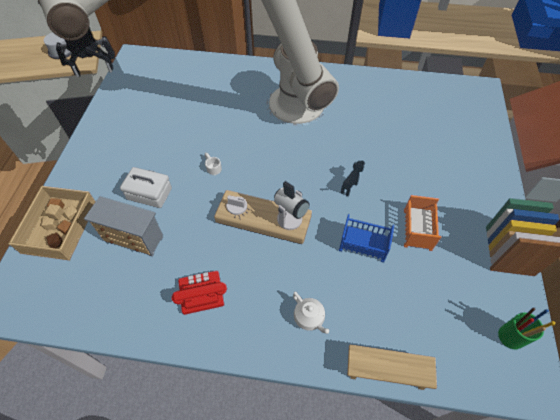

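View pics/top0.png

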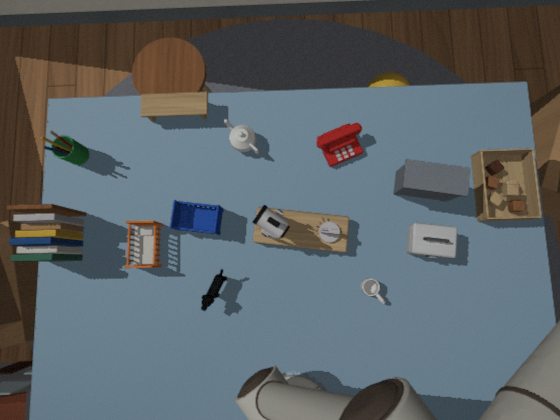

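View pics/wrist0.png

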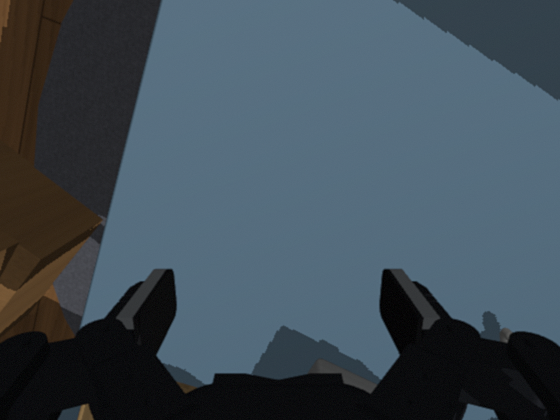

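The orange crib is at top (144,245) and scene (422,222). The blue lookalike is at top (197,217) and scene (367,238), and it isn't the target. The unit is at top (301,230) and scene (263,217). I'll check this in an enlarged crop.

```bash
cat > h.py <<'E'
import numpy as np, cv2
from bench import arm
def grab(n,save=None):
    d=arm.get_image(n)
    if save: cv2.imwrite(f"pics/{save}.png",d["image"][:,:,::-1])
    return d
def proj(d,P):
    T=np.linalg.inv(d["world_from_camera"]); P=np.atleast_2d(P).astype(float)
    c=P@T[:3,:3].T+T[:3,3]; q=np.c_[c[:,0],-c[:,1],-c[:,2]]@d["camera_matrix"].T
    return q[:,:2]/q[:,2:]
def ray(d,uv):
    uv=np.atleast_2d(uv).astype(float)
    q=np.c_[uv,np.ones(len(uv))]@np.linalg.inv(d["camera_matrix"]).T
    q=q*[1,-1,-1]; T=d["world_from_camera"]
    v=q@T[:3,:3].T
    return T[:3,3],v/np.linalg.norm(v,axis=1,keepdims=True)
def onz(d,uv,z):
    o,v=ray(d,uv); return o+v*((z-o[2])/v[:,2:])
def tri(d1,u1,d2,u2):
    o1,v1=ray(d1,u1);o2,v2=ray(d2,u2);v1=v1[0];v2=v2[0]
    s=np.linalg.lstsq(np.c_[v1,-v2],o2-o1,rcond=None)[0]
    a=o1+s[0]*v1;b=o2+s[1]*v2
    return (a+b)/2,np.linalg.norm(a-b)
def crop(d,box,name,k=6):
    x0,y0,x1,y1=box
    im=d["image"][y0:y1,x0:x1,::-1]
    cv2.imwrite(f"pics/{name}.png",cv2.resize(im,None,fx=k,fy=k,interpolation=cv2.INTER_CUBIC))
E
python3 - <<'E'
from h import *
t=grab("top");s=grab("scene")
np.save("top0.npy",t,allow_pickle=True);np.save("scene0.npy",s,allow_pickle=True)
crop(t,(115,190,245,290),"ct_crib"); crop(t,(245,195,365,265),"ct_unit"); crop(s,(205,170,325,250),"cs_unit"); crop(s,(330,180,450,270),"cs_crib")
E
```

```text
(no output)
```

View pics/ct_crib.png

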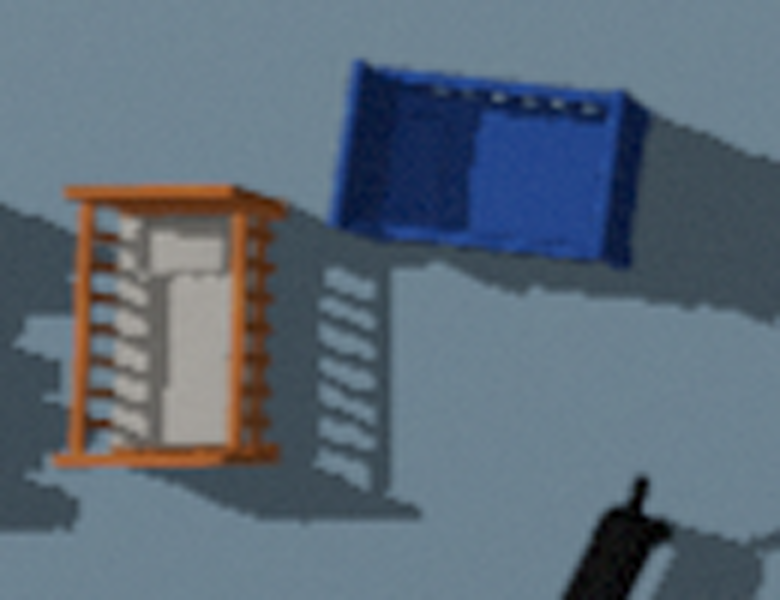

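View pics/ct_unit.png

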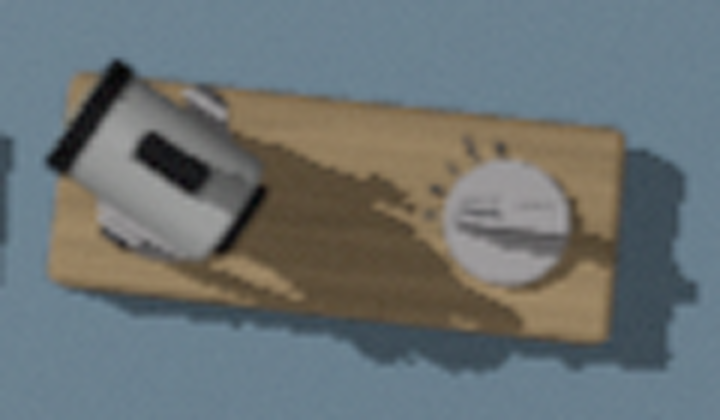

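View pics/cs_unit.png

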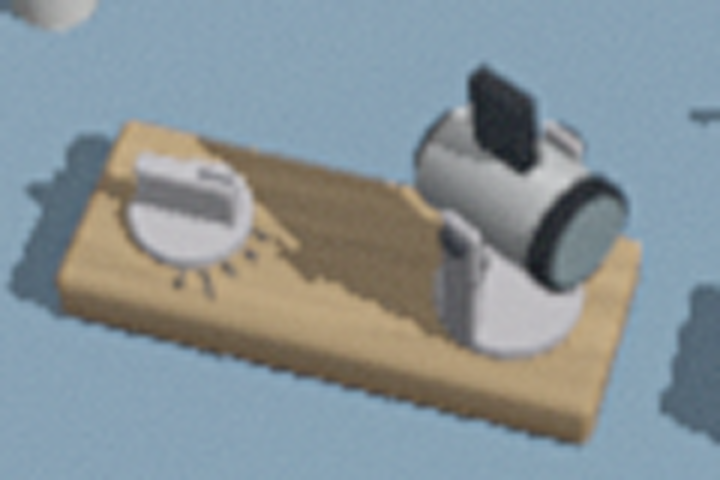

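View pics/cs_crib.png

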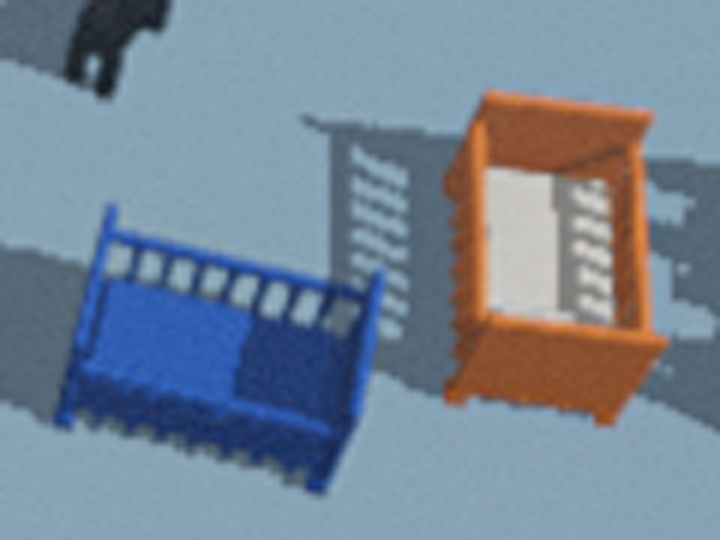

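The crop confirms it: the slatted orange crib is the target, and the blue one beside it is the decoy. The lens currently points up-left in the top view. Next I'll measure the unit corners, dial, head, fin and crib.

```bash
cat > m1.py <<'E'
from h import *
t=np.load("top0.npy",allow_pickle=True).item();s=np.load("scene0.npy",allow_pickle=True).item()
def px(c,off,k=6): return (np.array(c,float)+0.5)/k-0.5+off
ut=px([(75,72),(625,128),(608,343),(50,282)],(245,195))
us=px([(128,122),(640,240),(583,442),(60,285)],(205,170))
# scene (583,442),(60,285..312): near side edges; print on z=40
def fit(P,L,W):  # P ordered, model rect
    return np.round(P,1)
A=onz(t,ut,40);print("unit top z40\n",A.round(1),np.linalg.norm(np.roll(A,-1,0)-A,axis=1).round(1),A.mean(0).round(1))
B=onz(s,px([(128,122),(640,240),(583,412),(62,287)],(205,170)),40);print("unit scene z40\n",B.round(1),np.linalg.norm(np.roll(B,-1,0)-B,axis=1).round(1),B.mean(0).round(1))
# hue masks
for nm,d in (("top",t),("scene",s)):
    hsv=cv2.cvtColor(d["image"],cv2.COLOR_RGB2HSV)
    m=cv2.inRange(hsv,(4,170,90),(14,255,255)); 
    n,l,st,c=cv2.connectedComponentsWithStats(m)
    i=1+np.argmax(st[1:,4]);print(nm,"orange",st[i],c[i].round(1))
ct=onz(t,px([(66,186),(236,186),(228,464),(53,464)],(115,190)),80)
cs=onz(s,px([(652,115),(487,93),(483,318),(667,344)],(330,180)),80)
for C in(ct,cs): print("crib z80\n",C.round(1),np.linalg.norm(np.roll(C,-1,0)-C,axis=1).round(1),C.mean(0).round(1))
print("dial disc z50 top",onz(t,px((507,221),(245,195)),50).round(1),"bar top z82",onz(t,px((512,207),(245,195)),82).round(1))
# tops
f,e=tri(t,px([(172,160)],(245,195)),s,px([(505,85)],(205,170)));print("fin top mid",f.round(1),e)
E
python3 m1.py
```

```text
unit top z40
 [[ 576.5   86.4   40. ]
 [ 541.7 -176.1   40. ]
 [ 439.9 -162.9   40. ]
 [ 475.8  100.2   40. ]] [264.8 102.7 265.5 101.6] [508.5 -38.1  40. ]
unit scene z40
 [[ 446.1 -160.9   40. ]
 [ 479.4  100.9   40. ]
 [ 578.3   84.7   40. ]
 [ 546.5 -171.3   40. ]] [263.9 100.3 258.  100.9] [512.6 -36.6  40. ]
top orange [125 221  37  46 257] [142.5 241. ]
scene orange [405 200  35  50 330] [422.6 233.5]
crib z80
 [[541.8 452.1  80. ]
 [539.5 372.3  80. ]
 [411.6 373.7  80. ]
 [413.7 454.5  80. ]] [ 79.8 127.9  80.8 128.1] [476.7 413.1  80. ]
crib z80
 [[416.9 454.5  80. ]
 [415.2 377.6  80. ]
 [540.9 372.9  80. ]
 [542.6 453.8  80. ]] [ 76.9 125.8  80.9 125.7] [478.9 414.7  80. ]
dial disc z50 top [[ 498.  -116.9   50. ]] bar top z82 [[ 501.9 -115.9   82. ]]
fin top mid [515.   36.  200.7] 1.3201804365816996
```

Measurements agree with the given sizes: the unit is about 265x102 at z 40 and the crib about 80x128 at z 80. Fitted values:

| Item | Value |
|---|---|
| Unit centre | about (510,-37), yaw 1.44 |
| Lamp head | about (520.6,42,130) |
| Dial | about (499,-117) |
| Crib middle | about (478,414,35) |

Now I'll move to hover over the lamp.

Emit:
step_arm(
  series=[
    [0,0,0.1,0,0,0],
    [0.02,0.05,0.2,0,0,0.02],
    [0.375,0.785,0.3,0,0,0.18],
    [0.375,0.785,0.3,0,0,0.18],
    [0.375,0.785,0.3,0,0,0.18],
    [0.375,0.785,0.3,0,0,0.18],
    [0.375,0.785,0.3,0,0,0.18],
    [0.375,0.785,0.3,0,0,0.18],
    [0.375,0.785,0.3,0,0,0.18],
    [0.375,0.785,0.3,0,0,0.18],
    [0.375,0.785,0.3,0,0,0.18],
  ],
  jaw=1,
)

```text
clock: 1.17
position: [372.5, -266.6, 328.9]
ee_rot: [-0.319, 0.948, -0.001, 0.002]
contact_force: [-0.5, -0.9, -0.2]
gripper_width: 85.6
```

Emit:
step_arm(
  series=[
    [0.35,0.77,-0.04,0,0,0.18],
    [0.35,0.77,-0.04,0,0,0.18],
    [0.35,0.77,-0.04,0,0,0.18],
    [0.35,0.77,-0.04,0,0,0.18],
    [0.35,0.77,-0.04,0,0,0.18],
    [0.35,0.77,-0.04,0,0,0.18],
    [0.35,0.77,-0.04,0,0,0.18],
    [0.35,0.77,-0.04,0,0,0.18],
    [0.35,0.77,-0.04,0,0,0.18],
    [0.35,0.77,-0.04,0,0,0.18],
    [0.35,0.77,-0.04,0,0,0.18],
  ],
)

```text
clock: 2.08
position: [509.9, 36.9, 311.1]
ee_rot: [-0.447, 0.895, -0.0, -0.001]
contact_force: [0.2, -0.0, 0.5]
gripper_width: 85.3
```

Run:
```python
from h import *
s=arm.read_state();print(s["clock"],s["joints"].round(3),s["position"].round(1),s["ee_rot"].round(4))
d=grab("wrist","w1");np.save("w1.npy",d,allow_pickle=True)
print(d["world_from_camera"].round(3)); print(proj(d,[[520.6,42,130],[520.6,42,200]]))
```

```text
2.0833 [ 0.39   0.13  -0.08   0.    -1.362 -1.035] [509.9  36.9 311.1] [-4.466e-01  8.947e-01 -0.000e+00 -6.000e-04]
[[-7.99000e-01 -5.77000e-01 -1.69000e-01  4.66163e+02]
 [ 6.01000e-01 -7.67000e-01 -2.25000e-01 -2.02240e+01]
 [ 0.00000e+00 -2.81000e-01  9.60000e-01  4.76840e+02]
 [ 0.00000e+00  0.00000e+00  0.00000e+00  1.00000e+00]]
[[271.64125325 192.5306088 ]
 [270.26114467 211.988032  ]]
```

View pics/w1.png

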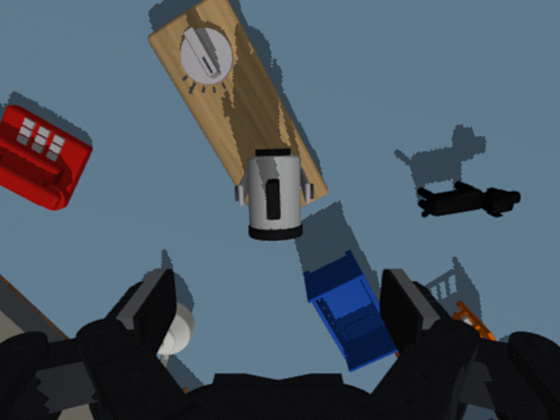

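The wrist view shows the head nearly aligned with the image vertical: front rim at about (275,232), fin at (273,200), yoke caps at (239,192) and (309,190), dial at (206,55). I'll zoom in.

Run:
```python
from h import *
d=np.load("w1.npy",allow_pickle=True).item()
crop(d,(220,135,330,250),"w1_head",6); crop(d,(140,0,340,210),"w1_unit",3)
```

```text
(no output)
```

View pics/w1_head.png

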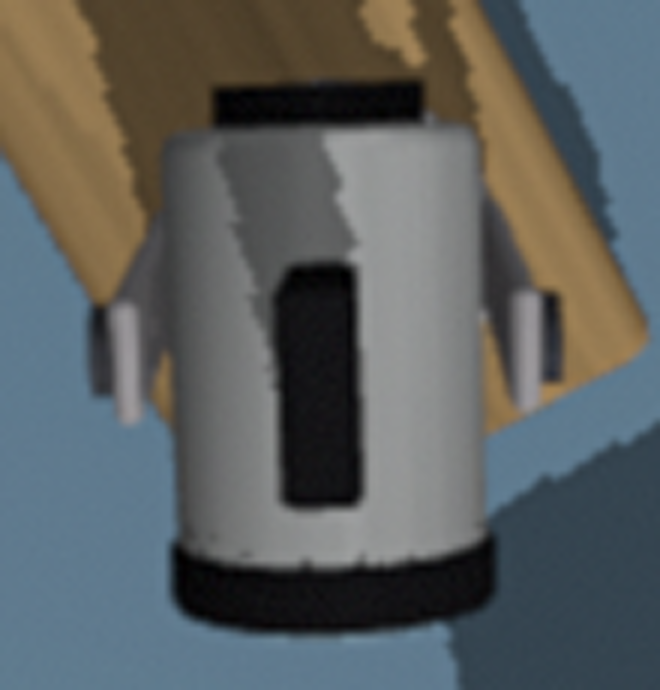

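View pics/w1_unit.png

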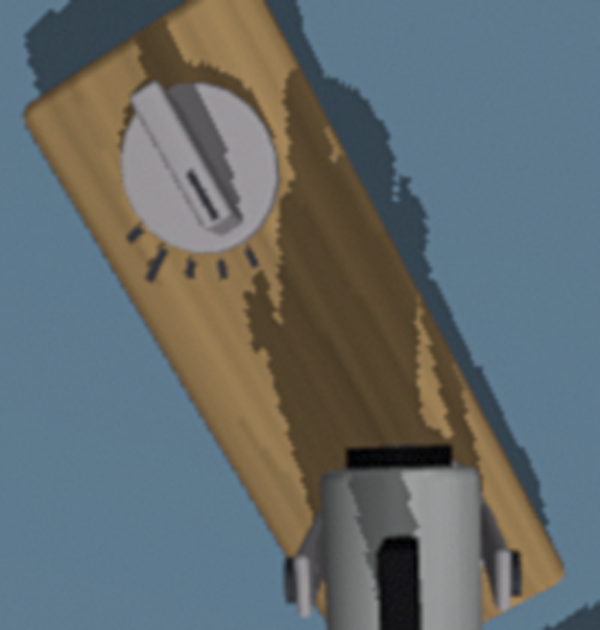

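Run:
```python
from h import *
d=np.load("w1.npy",allow_pickle=True).item()
p=lambda c,o,k: (np.array(c,float)+0.5)/k-0.5+o
H=lambda *c:p(c,(220,135),6)
def az(a): return np.arctan2(a[1],a[0])
caps=onz(d,H((90,350),(562,338)),130); print("caps",caps.round(1),np.linalg.norm(caps[1]-caps[0]),"mid",caps.mean(0),"headaz",az(caps[0]-caps[1])-np.pi/2+np.pi)
arms=onz(d,H((127,362),(526,350)),140); print("arms mid",arms.mean(0).round(1),"len",np.linalg.norm(arms[1]-arms[0]),"az",az(arms[0]-arms[1])+np.pi/2)
for z in (199,200,201):
    f=onz(d,H((278,265),(355,265),(360,507),(283,507)),z);m=f.mean(0);print(z,m.round(1),"len",np.linalg.norm((f[0]+f[1]-f[2]-f[3])/2),"az",az(f[2]+f[3]-f[0]-f[1]))
U=lambda *c:p(c,(140,0),3)
u=onz(d,U((28,118),(565,577)),40);print("unit corner(-x,+y?) ,( +x,-y)",u.round(1),"mid",u.mean(0))
# left edge line, right edge line
for c in [((40,140),(280,530)),((330,120),(540,540))]:
    q=onz(d,U(*c),40);print("edge az",az(q[1]-q[0]),q.round(1))
print("dial disc",onz(d,U((199.5,168)),50).round(1))
b=onz(d,U((145,92),(212,222)),82);print("bar",b.round(1),b.mean(0),np.linalg.norm(b[1]-b[0]),az(b[1]-b[0]))
# head rear/front axis points: silhouettes
```

```text
caps [[551.3  19.4 130. ]
 [485.5  66.3 130. ]] 80.77496561527857 mid [518.36958782  42.86956468 130.        ] headaz 0.95191527643013
arms mid [518.   42.7 140. ] len 66.43407165358047 az 0.9567340232982708
199 [512.5  34.7 199. ] len 34.4368191274707 az 0.9419401572450001
200 [512.3  34.5 200. ] len 34.312874350942984 az 0.9419401572449999
201 [512.2  34.3 201. ] len 34.188929574415305 az 0.9419401572450012
unit corner(-x,+y?) ,( +x,-y) [[ 537.8 -170.3   40. ]
 [ 476.1  101.4   40. ]] mid [506.92355326 -34.45042289  40.        ]
edge az 1.4449756917622056 [[ 539.4 -161.8   40. ]
 [ 561.3   11.6   40. ]]
edge az 1.410441386309515 [[ 446.  -100.3   40. ]
 [ 475.4   81.6   40. ]]
dial disc [[ 496.1 -115.2   50. ]]
bar [[ 493.2 -137.7   82. ]
 [ 501.7  -91.9   82. ]] [ 497.47821075 -114.81289939   82.        ] 46.55025259485222 1.3872671110466335
```

Lamp axis is about (518.5,42.7) from the wrist view. The head azimuth is about 0.948, so swivel is about -0.49, and tilt is about -0.144 from the fin-top offset. I'll compute the grasp pose and arc relative to the commanded pose.

```bash
cat > cmd.py <<'E'
import numpy as np, json
from scipy.spatial.transform import Rotation as Rn
C=[np.array([220.068,-584.952,207.412]), Rn.from_matrix(np.c_[[np.sin(1.9307),-np.cos(1.9307),0],[np.cos(1.9307),np.sin(1.9307),0],[0,0,-1]]*1.0)]
def app(C,row): 
    row=np.array(row); return [C[0]+400*row[:3], Rn.from_rotvec(row[3:]*np.pi/2)*C[1]]
# check handedness: x=y cross z
M=C[1].as_matrix()
LOG=json.load(open("log.json"))
for r in LOG: C=app(C,r)
def unit(C,p,R): return np.r_[(p-C[0])/400,(R*C[1].inv()).as_rotvec()/(np.pi/2)].round(4)
def headR(az,t): return Rn.from_euler("ZY",[az,t])
def toolR(H): return H*Rn.from_matrix(np.diag([-1,1,-1]))
E
echo '[[0.375,0.785,0.3,0,0,0.18],[0.35,0.77,-0.04,0,0,0.18]]'>log.json
python3 - <<'E'
from cmd import *
from bench import arm
s=arm.read_state();print(np.linalg.det(M),C[0],s["position"],C[1].as_quat(),s["ee_rot"])
L=np.array([518.7,42.6,130]);H=headR(0.948,-0.144);z=H.apply([0,0,1])
for h in (115,36): p=L+h*z;print(h,p.round(1),unit(C,p,toolR(H)))
E
```

```text
Traceback (most recent call last):
  File "cmd.py", line 3, in <module>
    C=[np.array([220.068,-584.952,207.412]), Rn.from_matrix(np.c_[[np.sin(1.9307),-np.cos(1.9307),0],[np.cos(1.9307),np.sin(1.9307),0],[0,0,-1]]*1.0)]
                                             ~~~~~~~~~~~~~~^^^^^^^^^^^^^^^^^^^^^^^^^^^^^^^^^^^^^^^^^^^^^^^^^^^^^^^^^^^^^^^^^^^^^^^^^^^^^^^^^^^^^^^^^^
  File "scipy/spatial/transform/_rotation.pyx", line 1143, in scipy.spatial.transform._rotation.Rotation.from_matrix
ValueError: Non-positive determinant (left-handed or null coordinate frame) in rotation matrix 0: [[ 0.93593075 -0.35218408  0.        ]
 [ 0.35218408  0.93593075  0.        ]
 [ 0.          0.         -1.        ]].
```

```bash
mv cmd.py cp.py; sed -i 's/\[np.sin(1.9307),-np.cos(1.9307),0\]/[-np.sin(1.9307),np.cos(1.9307),0]/' cp.py
python3 - <<'E'
from cp import *
from bench import arm
s=arm.read_state();print(np.linalg.det(M),C[0],s["position"],C[1].as_quat(),s["ee_rot"])
L=np.array([518.7,42.6,130]);H=headR(0.948,-0.144);z=H.apply([0,0,1])
for h in (115,36): p=L+h*z;print(h,p.round(1),unit(C,p,toolR(H)))
E
```

```text
0.9999999999999998 [510.068  37.048 311.412] [509.68893827  36.27852606 311.41748506] [-0.44636151  0.89485273  0.          0.        ] [-4.46090406e-01  8.94987871e-01 -4.95308816e-05 -2.41385163e-04]
115 [509.1  29.2 243.8] [-0.0025 -0.0196 -0.169   0.0739 -0.0543  0.0144]
36 [515.7  38.4 165.6] [ 0.014   0.0034 -0.3645  0.0739 -0.0543  0.0144]
```

Emit:
step_arm(
  series=[
    [-0.003,-0.02,-0.08,0.05,-0.035,0.01],
    [-0.003,-0.02,-0.169,0.074,-0.054,0.014],
    [-0.003,-0.02,-0.169,0.074,-0.054,0.014],
    [-0.003,-0.02,-0.169,0.074,-0.054,0.014],
  ],
  jaw=1,
)

```text
clock: 2.47
position: [507.6, 26.7, 243.7]
ee_rot: [-0.454, 0.888, 0.032, 0.062]
contact_force: [0.6, -0.3, 1.7]
gripper_width: 85.6
```

```bash
echo '[[0.375,0.785,0.3,0,0,0.18],[0.35,0.77,-0.04,0,0,0.18],[-0.003, -0.02, -0.169, 0.074, -0.054, 0.014]]'>log.json
python3 - <<'E'
from cp import *
from h import *
s=arm.read_state();print(s["clock"],C[0],s["position"],C[1].as_quat(),s["ee_rot"])
d=grab("wrist","w2");np.save("w2.npy",d,allow_pickle=True)
L=np.array([518.7,42.6,130]);H=headR(0.948,-0.144)
print(proj(d,L+H.apply([[16,6,71],[16,-6,71],[-16,-6,71],[-16,6,71],[0,36,0],[0,-36,0]])).round(1))
z=H.apply([0,0,1])
for h in (115,60,36): p=L+h*z;print(h,p.round(1),unit(C,p,toolR(H)))
crop(d,(180,150,370,310),"w2c",4)
E
```

```text
2.4667 [508.868  29.048 243.812] [507.60831287  26.71517381 243.67924822] [-0.45501046  0.88757986  0.0330483   0.06383794] [-0.45374147  0.88837415  0.03249929  0.06207929]
[[286.4 253.5]
 [268.  253.6]
 [267.5 206.5]
 [286.5 206.5]
 [320.1 202.1]
 [234.3 202.4]]
115 [509.1  29.2 243.8] [ 0.0005  0.0004 -0.     -0.0002 -0.0003  0.0003]
60 [513.7  35.6 189.4] [ 0.012   0.0164 -0.1361 -0.0002 -0.0003  0.0003]
36 [515.7  38.4 165.6] [ 0.017   0.0234 -0.1955 -0.0002 -0.0003  0.0003]
```

View pics/w2c.png

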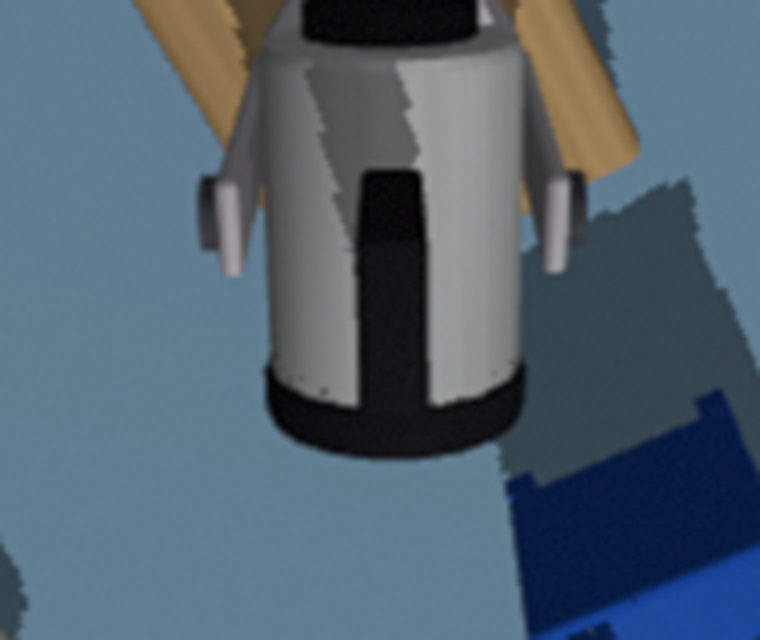

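The predicted fin outline lies within about 1 px sideways of the seen one, crop (357..428, 240). I'll descend along the head's z and close.

Emit:
step_arm(
  series=[
    [0,0,0,0,0,0],
    [0.006,0.008,-0.07,0,0,0],
    [0.012,0.016,-0.136,0,0,0],
    [0.015,0.02,-0.17,0,0,0],
    [0.017,0.0235,-0.195,0,0,0],
    [0.017,0.0235,-0.195,0,0,0],
    [0.017,0.0235,-0.195,0,0,0],
  ],
  jaw=1,
)

```text
clock: 3.1
position: [517.1, 38.9, 167.2]
ee_rot: [-0.455, 0.887, 0.033, 0.065]
contact_force: [0.1, -0.6, -0.5]
gripper_width: 85.6
```

Emit:
step_arm(
  series=[
    [0,0,0,0,0,0],
    [0,0,0,0,0,0],
    [0,0,0,0,0,0],
    [0,0,0,0,0,0],
    [0,0,0,0,0,0],
    [0,0,0,0,0,0],
    [0,0,0,0,0,0],
    [0,0,0,0,0,0],
  ],
  jaw=-1,
)

```text
clock: 3.77
position: [515.8, 38.3, 166.3]
ee_rot: [-0.455, 0.888, 0.033, 0.064]
contact_force: [-0.9, 0.4, 2.5]
gripper_width: 9.9
```

```bash
echo '[[0.375,0.785,0.3,0,0,0.18],[0.35,0.77,-0.04,0,0,0.18],[-0.003, -0.02, -0.169, 0.074, -0.054, 0.014],[0.017,0.0235,-0.195,0,0,0]]'>log.json
python3 - <<'E'
from cp import *
from h import *
s=arm.read_state();print(s)
print(C[0],C[1].as_quat())
d=grab("wrist","w3");crop(d,(150,130,400,330),"w3c",3)
L=np.array([518.7,42.6,130]);az0,t0=0.948,-0.144;az1,t1=1.683,0.249
for k in range(1,13):
    a=k/12;H=headR(az0+a*(az1-az0),t0+a*(t1-t0));print(unit(C,L+36*H.apply([0,0,1]),toolR(H)).round(3).tolist())
E
```

```text
{'clock': 3.7667, 'joints': array([ 0.33275979,  0.19355493, -0.34439271, -0.10448346, -0.91751863,
       -0.89727768]), 'joint_vel': array([-0.00126875,  0.00016176,  0.00131495, -0.00051884, -0.00052248,
       -0.00101593]), 'joint_efforts': array([  0.2314076 , -26.4645803 ,  16.82135761,   3.36931363,
         0.39405906,  -0.02700489]), 'position': array([515.84865921,  38.3109639 , 166.25205557]), 'ee_rot': array([-0.45505523,  0.88754927,  0.03284168,  0.06405038]), 'contact_force': array([-0.94226946,  0.44442526,  2.53009031]), 'wrist_torque': array([-0.2771635 ,  0.35724806,  0.02252168]), 'gripper_width': 9.900080835740308}
[515.668  38.448 165.812] [-0.45501046  0.88757986  0.0330483   0.06383794]
[0.002, 0.002, -0.0, -0.017, 0.011, 0.039]
[0.004, 0.004, 0.0, -0.035, 0.022, 0.078]
[0.006, 0.007, 0.0, -0.054, 0.031, 0.117]
[0.007, 0.009, 0.0, -0.074, 0.04, 0.156]
[0.008, 0.012, 0.0, -0.093, 0.047, 0.195]
[0.009, 0.015, 0.0, -0.114, 0.053, 0.234]
[0.009, 0.018, 0.0, -0.135, 0.058, 0.272]
[0.009, 0.021, -0.0, -0.157, 0.062, 0.31]
[0.008, 0.024, -0.001, -0.179, 0.064, 0.349]
[0.008, 0.027, -0.001, -0.201, 0.066, 0.387]
[0.007, 0.03, -0.002, -0.224, 0.066, 0.425]
[0.005, 0.032, -0.002, -0.248, 0.064, 0.462]
```

View pics/w3c.png

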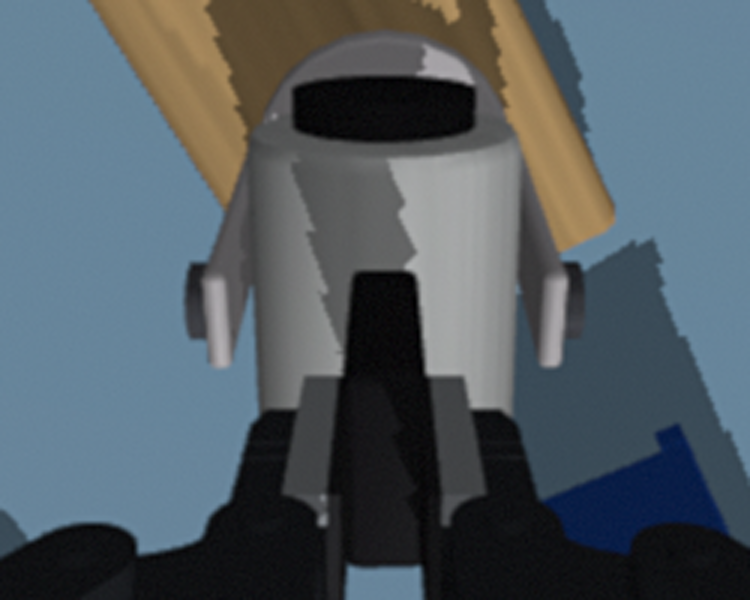

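The fin is held squarely between the pads and the forces are small. Now I'll lead the arc.

Emit:
step_arm(
  series=[
    [0.002,0.002,0,-0.017,0.011,0.039],
    [0.004,0.004,0,-0.035,0.022,0.078],
    [0.006,0.007,0,-0.054,0.031,0.117],
    [0.007,0.009,0,-0.074,0.04,0.156],
    [0.008,0.012,0,-0.093,0.047,0.195],
    [0.009,0.015,0,-0.114,0.053,0.234],
    [0.009,0.018,0,-0.135,0.058,0.272],
    [0.009,0.021,0,-0.157,0.062,0.31],
    [0.008,0.024,-0.001,-0.179,0.064,0.349],
    [0.008,0.027,-0.001,-0.201,0.066,0.387],
    [0.007,0.03,-0.002,-0.224,0.066,0.425],
    [0.005,0.032,-0.002,-0.248,0.064,0.462],
  ],
)

```text
clock: 4.82
position: [518.3, 51.5, 165.8]
ee_rot: [0.741, -0.66, 0.094, 0.083]
contact_force: [0.5, 0.5, 2.8]
gripper_width: 10.0
```

Emit:
step_arm(
  series=[
    [0,0,0,0,0,0],
    [0,0,0,0,0,0],
    [0,0,0,0,0,0],
  ],
)

```text
clock: 5.07
position: [518.2, 51.7, 165.6]
ee_rot: [0.739, -0.662, 0.093, 0.082]
contact_force: [-0.6, 1.8, 4.8]
gripper_width: 10.2
```

```bash
echo '[[0.375,0.785,0.3,0,0,0.18],[0.35,0.77,-0.04,0,0,0.18],[-0.003, -0.02, -0.169, 0.074, -0.054, 0.014],[0.017,0.0235,-0.195,0,0,0],[0.005,0.032,-0.002,-0.248,0.064,0.462]]'>log.json
cat > st.py <<'E'
from cp import *
from h import *
def hd(q):
    Hx=-(Rn.from_quat(q).as_matrix()[:,0]); return np.arctan2(Hx[1],Hx[0]),-np.arcsin(Hx[2])
s=arm.read_state();print(s["clock"],s["joints"].round(3),s["position"].round(1),s["contact_force"].round(1),s["wrist_torque"].round(2),s["gripper_width"])
print(C[0].round(1),"tool az,tilt",hd(s["ee_rot"]),"cmd",hd(C[1].as_quat()))
E
python3 - <<'E'
from st import *
d=grab("wrist","w4");np.save("w4.npy",d,allow_pickle=True)
L=np.array([518.7,42.6,130]);H=headR(1.683,0.249)
print(proj(d,[[477.8,413.9,35]]), proj(d,L+H.apply([[0,40,0],[0,-40,0],[16,6,71],[16,-6,71],[-16,-6,71],[-16,6,71]])).round(1))
E
```

```text
5.0667 [ 0.548  0.26  -0.41   0.265 -1.022 -0.59 ] [518.2  51.7 165.6] [-0.6  1.8  4.8] [ 0.52  0.33 -0.02] 10.186952260555586
[517.7  51.2 165. ] tool az,tilt (np.float64(1.6815033373243133), np.float64(0.24829720109541079)) cmd (np.float64(1.6827005919806886), np.float64(0.24951421738164095))
[[277.19982537 618.76243071]] [[342.3 228.8]
 [213.  228.9]
 [291.2 317.9]
 [263.6 317.9]
 [262.6 249.8]
 [291.9 249.8]]
```

View pics/w4.png

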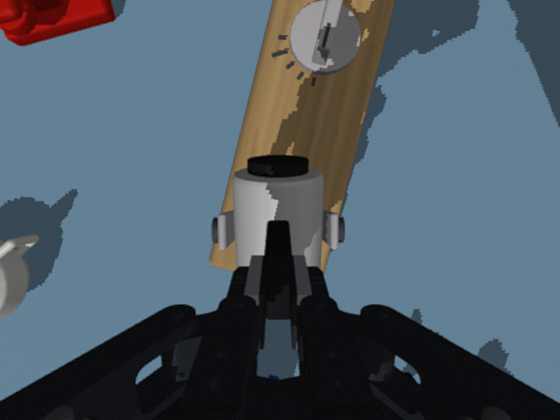

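The swivel moved without slip: the fin is still between the pads, and the yoke caps at (217,230) and (340,229) match the prediction. I'll release, back off along the head's z and check the aim.

Emit:
step_arm(
  series=[
    [0,0,0,0,0,0],
    [0,0,0,0,0,0],
    [0,0,0,0,0,0],
    [0,0,0,0,0,0],
    [0,0,0,0,0,0],
    [-0.001,0.01,0.04,0,0,0],
    [-0.004,0.037,0.145,0,0,0],
    [-0.006,0.055,0.22,0,0,0],
    [-0.008,0.0735,0.29,0,0,0],
    [-0.008,0.0735,0.29,0,0,0],
    [-0.008,0.0735,0.29,0,0,0],
    [-0.008,0.0735,0.29,0,0,0],
  ],
  jaw=1,
)

```text
clock: 6.12
position: [513.9, 80.5, 280.2]
ee_rot: [0.74, -0.661, 0.092, 0.083]
contact_force: [0.1, -0.3, -0.9]
gripper_width: 85.3
```

Run:
```python
import json;l=json.load(open("log.json"));l.append([-0.008,0.0735,0.29,0,0,0]);json.dump(l,open("log.json","w"))
from st import *
d=grab("wrist","w5");np.save("w5.npy",d,allow_pickle=True)
t=grab("top","t5");sc=grab("scene","s5");np.save("t5.npy",t,allow_pickle=True);np.save("s5.npy",sc,allow_pickle=True)
L=np.array([518.7,42.6,130]);H=headR(1.683,0.249)
P=L+H.apply([[0,40,0],[0,-40,0],[16,6,71],[16,-6,71],[-16,-6,71],[-16,6,71],[-44,0,0],[46,0,0]])
print(proj(d,P).round(1))
for p in proj(d,P[2:6]): cv2.circle
crop(d,(190,130,370,310),"w5c",4); crop(sc,(205,150,345,250),"s5c",5)
```

```text
6.1167 [ 0.604  0.181 -0.202  0.226 -1.314 -0.564] [513.9  80.5 280.2] [ 0.1 -0.3 -0.9] [0.5  0.05 0.01] 85.31898215272903
[514.5  80.6 281. ] tool az,tilt (np.float64(1.6826670090194846), np.float64(0.2494027127779683)) cmd (np.float64(1.6827005919806886), np.float64(0.24951421738164095))
[[318.5 187.3]
 [233.9 187.4]
 [283.8 228.1]
 [268.1 228.2]
 [267.7 187.1]
 [284.  187.1]
 [276.1 140. ]
 [276.3 233.1]]
```

View pics/w5c.png

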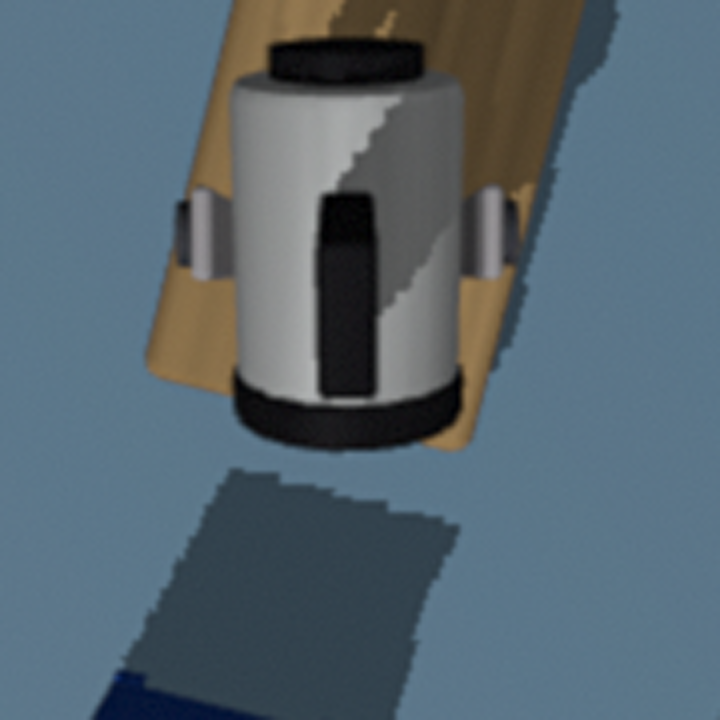

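View pics/s5c.png

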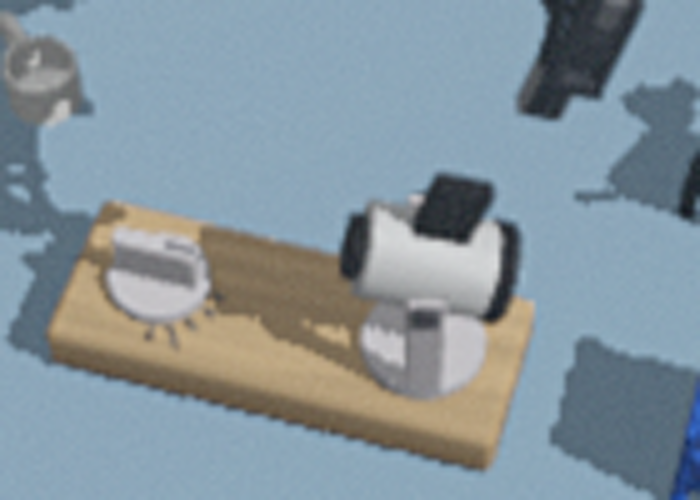

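View pics/t5.png

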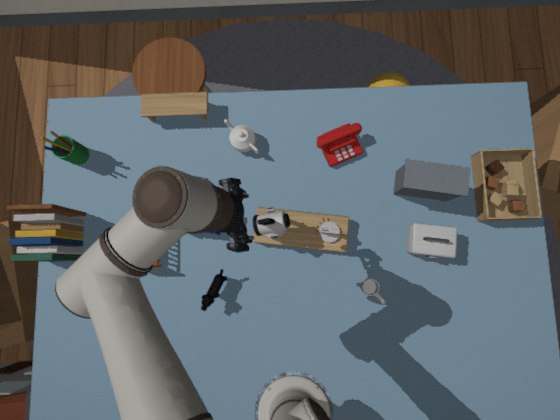

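The caps match the prediction within 1 px, so azimuth is right. The fin top sits slightly forward of the prediction, which suggests about 0.02 rad extra tilt. I'll check with other features.

Run:
```python
from h import *
from cp import headR
d=np.load("w5.npy",allow_pickle=True).item(); s=np.load("s5.npy",allow_pickle=True).item()
th=np.linspace(0,2*np.pi,361)
def circ(x,r): return np.c_[np.full_like(th,x),r*np.cos(th),r*np.sin(th)]
L=np.array([518.7,42.6,130])
k=lambda p:((p-[190,130])+.5)*4-.5
ks=lambda p:((p-[205,150])+.5)*5-.5
for t in (0.229,0.249,0.269,0.289):
    H=headR(1.683,t); W=lambda q:L+H.apply(np.atleast_2d(q))
    f=k(proj(d,W(circ(46,28.5)))); b=k(proj(d,W(circ(-44,19))))
    c=k(proj(d,W([[0,40,0],[0,-40,0]]))).mean(0); ft=k(proj(d,W([[16,0,71],[-16,0,71],[-16,0,27]])))
    y0=c[1]
    print(t,"cap",c.round(1),"front bottom y-cap",(f[:,1].max()-y0).round(1),"rear top y-cap",(b[:,1].min()-y0).round(1),"fin f,r,rbase-cap",(ft[:,1]-y0).round(1))
    sf=ks(proj(s,W([[16,6,71],[16,-6,71],[-16,-6,71],[-16,6,71],[0,0,71]])));sfr=ks(proj(s,W(circ(46,28.5))));cp=ks(proj(s,W([[0,40,0]])))
    print("   scene fin",sf.round(0).tolist(),"front bbox",sfr.min(0).round(0),sfr.max(0).round(0),"cap",cp.round(0))
print("observed wrist: cap 232.5; front 450-232.5=217.5; rear 40-232.5=-192.5; fin 164.5,10.5,rbase 193-232.5=-39.5")
g=cv2.cvtColor(d["image"],cv2.COLOR_RGB2GRAY)
c=g[130:310,int(190+347/4)-1:int(190+347/4)+2].mean(1); print(c.astype(int).tolist())
```

```text
0.229 cap [346.2 230.8] front bottom y-cap 225.6 rear top y-cap -194.7 fin f,r,rbase-cap [156.7  -9.  -48.3]
   scene fin [[493.0, 176.0], [493.0, 195.0], [432.0, 185.0], [433.0, 166.0], [463.0, 181.0]] front bbox [496. 217.] [526. 321.] cap [[430. 196.]]
0.249 cap [346.2 230.8] front bottom y-cap 226.5 rear top y-cap -196.1 fin f,r,rbase-cap [163.3  -1.  -45.6]
   scene fin [[496.0, 177.0], [496.0, 196.0], [435.0, 185.0], [436.0, 166.0], [466.0, 181.0]] front bbox [495. 218.] [526. 322.] cap [[430. 196.]]
0.269 cap [346.2 230.8] front bottom y-cap 227.3 rear top y-cap -197.3 fin f,r,rbase-cap [169.7   6.9 -42.8]
   scene fin [[498.0, 178.0], [498.0, 197.0], [438.0, 185.0], [438.0, 166.0], [468.0, 182.0]] front bbox [493. 219.] [527. 323.] cap [[430. 196.]]
0.289 cap [346.2 230.8] front bottom y-cap 228.0 rear top y-cap -198.5 fin f,r,rbase-cap [176.   14.8 -40. ]
   scene fin [[500.0, 179.0], [500.0, 198.0], [441.0, 185.0], [441.0, 166.0], [471.0, 182.0]] front bbox [492. 220.] [527. 323.] cap [[430. 196.]]
observed wrist: cap 232.5; front 450-232.5=217.5; rear 40-232.5=-192.5; fin 164.5,10.5,rbase 193-232.5=-39.5
[84, 73, 71, 71, 66, 66, 67, 69, 65, 34, 9, 5, 7, 13, 20, 21, 22, 20, 17, 12, 9, 34, 61, 86, 133, 157, 163, 165, 167, 166, 166, 167, 166, 167, 166, 167, 167, 166, 165, 165, 166, 164, 144, 104, 88, 84, 80, 63, 26, 1, 5, 4, 6, 7, 7, 5, 5, 6, 6, 5, 9, 16, 21, 23, 23, 22, 23, 22, 23, 22, 23, 22, 23, 22, 24, 21, 22, 24, 23, 23, 22, 23, 23, 22, 21, 22, 22, 22, 21, 21, 22, 20, 21, 22, 22, 21, 19, 20, 17, 78, 141, 86, 24, 21, 22, 23, 24, 24, 24, 23, 22, 19, 52, 106, 115, 113, 112, 112, 112, 112, 112, 112, 114, 108, 76, 60, 62, 62, 62, 62, 62, 62, 62, 62, 63, 63, 62, 63, 62, 62, 63, 63, 63, 61, 62, 62, 62, 63, 62, 62, 62, 62, 62, 63, 62, 63, 62, 62, 62, 63, 62, 63, 62, 62, 62, 63, 63, 63, 62, 63, 63, 62, 63, 62, 62, 63, 63, 62, 62, 63]
```

Run:
```python
from h import *
from cp import headR
s=np.load("s5.npy",allow_pickle=True).item()
crop(s,(268,180,314,234),"s5z",12)
ks=lambda p:((p-[268,180])+.5)*12-.5
th=np.linspace(0,2*np.pi,361)
def circ(x,r): return np.c_[np.full_like(th,x),r*np.cos(th),r*np.sin(th)]
L=np.array([519.2,42.4,130])
for t in (0.239,0.259,0.279):
    H=headR(1.683,t); W=lambda q:L+H.apply(np.atleast_2d(q))
    print(t,ks(proj(s,W([[16,6,71],[16,-6,71],[-16,-6,71],[-16,6,71],[16,-6,28],[-16,-6,28],[0,-36,0],[0,-40,0]]))).round(0).tolist())
    f=ks(proj(s,W(circ(46,28.5))));print(f[f[:,1].argmin()].round(0),f[f[:,1].argmax()].round(0),f[f[:,0].argmax()].round(0))
```

```text
0.239 [[430.0, 66.0], [430.0, 112.0], [284.0, 87.0], [285.0, 41.0], [374.0, 222.0], [233.0, 199.0], [269.0, 392.0], [268.0, 407.0]]
[489. 165.] [450. 414.] [506. 222.]
0.259 [[436.0, 68.0], [436.0, 114.0], [291.0, 87.0], [292.0, 41.0], [376.0, 224.0], [236.0, 198.0], [269.0, 392.0], [268.0, 407.0]]
[489. 168.] [447. 416.] [507. 225.]
0.279 [[442.0, 70.0], [442.0, 116.0], [298.0, 87.0], [299.0, 42.0], [378.0, 225.0], [239.0, 198.0], [269.0, 392.0], [268.0, 407.0]]
[489. 170.] [445. 418.] [508. 228.]
```

View pics/s5z.png

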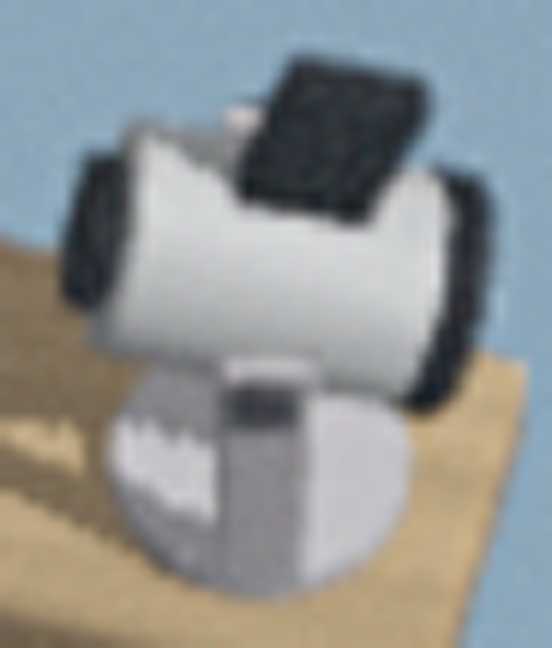

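Wrist and scene views agree that tilt is about 0.266 and 0.249 is wanted, so the beam passes about 6 mm low at the crib. That is cheap to mend: I'll regrip in the same pose and tilt back slightly, with a small allowance for give.

Emit:
step_arm(
  series=[
    [0.002,-0.02,-0.07,0,0,0],
    [0.004,-0.037,-0.145,0,0,0],
    [0.006,-0.055,-0.22,0,0,0],
    [0.007,-0.066,-0.26,0,0,0],
    [0.008,-0.0735,-0.29,0,0,0],
    [0.008,-0.0735,-0.29,0,0,0],
    [0.008,-0.0735,-0.29,0,0,0],
  ],
  jaw=1,
)

```text
clock: 6.85
position: [517.3, 50.6, 164.2]
ee_rot: [0.74, -0.661, 0.093, 0.084]
contact_force: [0.1, 0.4, 0.4]
gripper_width: 85.9
```

Emit:
step_arm(
  series=[
    [0,0,0,0,0,0],
    [0,0,0,0,0,0],
    [0,0,0,0,0,0],
    [0,0,0,0,0,0],
    [0,0,0,0,0,0],
    [0,0,0,0,0,0],
    [0,0,0,0,0,0],
    [0,0,0,0,0,0],
  ],
  jaw=-1,
)

```text
clock: 7.52
position: [518.2, 51.5, 165.6]
ee_rot: [0.74, -0.661, 0.093, 0.082]
contact_force: [0.1, 0.9, 1.9]
gripper_width: 9.6
```

Run:
```python
import json;l=json.load(open("log.json"));l.append([0.008,-0.0735,-0.29,0,0,0]);json.dump(l,open("log.json","w"))
import st
```

```text
7.5167 [ 0.549  0.26  -0.411  0.266 -1.022 -0.59 ] [518.2  51.5 165.6] [0.1 0.9 1.9] [ 0.44 -0.01  0.04] 9.60300707100509
[517.7  51.2 165. ] tool az,tilt (np.float64(1.6829622756019507), np.float64(0.24937359216381946)) cmd (np.float64(1.6827005919806886), np.float64(0.24951421738164095))
```

Emit:
step_arm(
  series=[
    [0,-0.001,0.0002,0.008,0.001,0],
    [0,-0.002,0.0005,0.015,0.002,0],
    [0,-0.002,0.0005,0.015,0.002,0],
    [0,-0.002,0.0005,0.015,0.002,0],
    [0,-0.002,0.0005,0.015,0.002,0],
  ],
)

```text
clock: 7.93
position: [518.2, 50.6, 165.7]
ee_rot: [0.741, -0.662, 0.084, 0.074]
contact_force: [-0.1, 0.7, 3.6]
gripper_width: 10.4
```

Run:
```python
import json;l=json.load(open("log.json"));l.append([0,-0.002,0.0005,0.015,0.002,0]);json.dump(l,open("log.json","w"))
import st
```

```text
7.9333 [ 0.535  0.257 -0.402  0.243 -1.018 -0.562] [518.2  50.6 165.7] [-0.1  0.7  3.6] [ 0.62 -0.14  0.1 ] 10.380603920392737
[517.7  50.4 165.2] tool az,tilt (np.float64(1.6825501215844891), np.float64(0.22544488732716655)) cmd (np.float64(1.6828191223787052), np.float64(0.22574879267765247))
```

Emit:
step_arm(
  series=[
    [0,0,0,0,0,0],
    [0,0,0,0,0,0],
    [0,0,0,0,0,0],
    [0,0,0,0,0,0],
    [0,0,0,0,0,0],
    [-0.001,0.009,0.04,0,0,0],
    [-0.004,0.034,0.145,0,0,0],
    [-0.006,0.05,0.22,0,0,0],
    [-0.008,0.068,0.29,0,0,0],
    [-0.008,0.068,0.29,0,0,0],
    [-0.008,0.068,0.29,0,0,0],
    [-0.008,0.068,0.29,0,0,0],
  ],
  jaw=1,
)

```text
clock: 8.93
position: [513.8, 77.5, 280.4]
ee_rot: [0.741, -0.662, 0.083, 0.076]
contact_force: [0.5, 0.1, -1.4]
gripper_width: 85.1
```

Run:
```python
import json;l=json.load(open("log.json"));l.append([-0.008,0.068,0.29,0,0,0]);json.dump(l,open("log.json","w"))
from st import *
d=grab("wrist","w6");np.save("w6.npy",d,allow_pickle=True)
sc=grab("scene","s6");np.save("s6.npy",sc,allow_pickle=True)
L=np.array([518.7,42.6,130])
k=lambda p:((p-[220,130])+.5)*6-.5; ks=lambda p:((p-[268,180])+.5)*12-.5
for t in (.229,.249,.269):
    H=headR(1.683,t)
    print(t,k(proj(d,L+H.apply([[0,40,0],[0,-40,0],[16,0,71],[-16,0,71]]))).round(1).tolist())
    print("  s",ks(proj(sc,L+H.apply([[16,6,71],[-16,6,71],[0,-40,0]]))).round(0).tolist())
crop(d,(220,130,340,250),"w6c",6); crop(sc,(268,180,314,234),"s6z",12)
```

```text
8.9333 [ 0.587  0.176 -0.196  0.207 -1.31  -0.54 ] [513.8  77.5 280.4] [ 0.5  0.1 -1.4] [0.48 0.11 0.01] 85.13418990523321
[514.5  77.6 281.2] tool az,tilt (np.float64(1.6828407937245173), np.float64(0.22572154533355845)) cmd (np.float64(1.6828191223787052), np.float64(0.22574879267765247))
0.229 [[591.0, 342.6], [82.4, 342.9], [335.0, 589.2], [334.5, 342.3]]
  s [[428.0, 63.0], [283.0, 39.0], [269.0, 405.0]]
0.249 [[591.0, 342.6], [82.4, 342.9], [335.0, 598.8], [334.5, 354.2]]
  s [[434.0, 65.0], [290.0, 40.0], [269.0, 405.0]]
0.269 [[591.0, 342.6], [82.4, 342.9], [335.0, 608.3], [334.5, 366.1]]
  s [[440.0, 67.0], [297.0, 40.0], [269.0, 405.0]]
```

View pics/w6c.png

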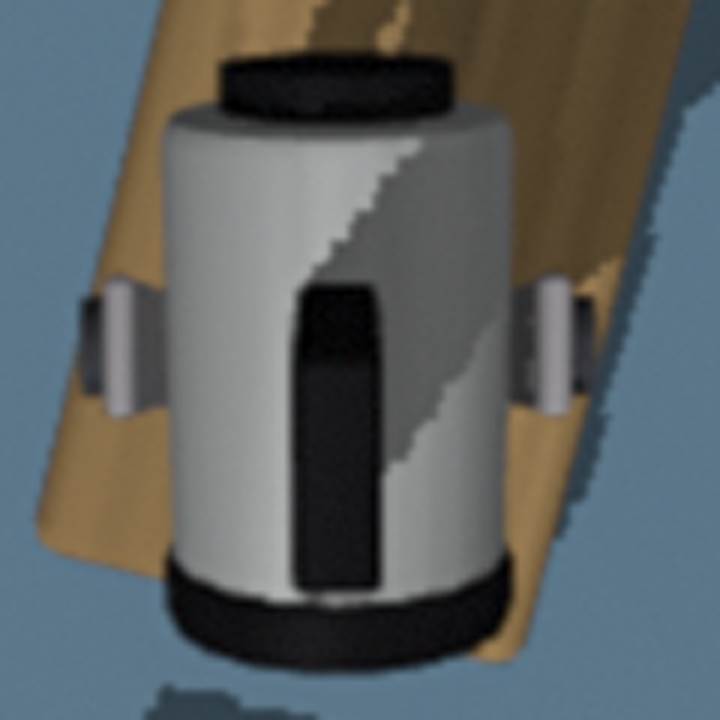

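View pics/s6z.png

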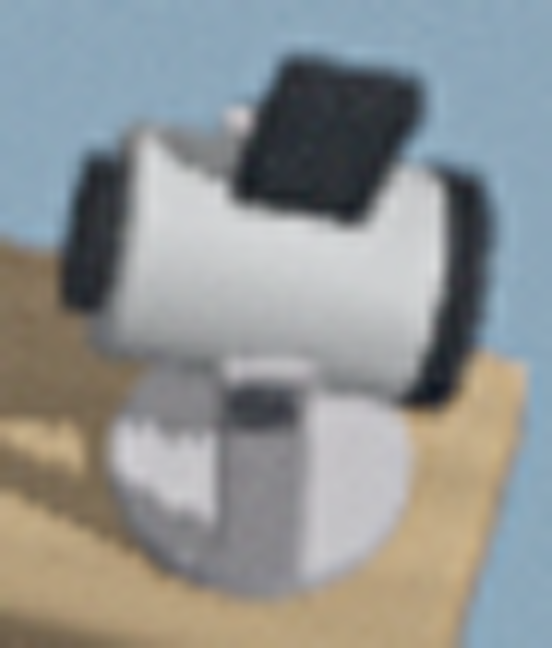

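The tilt now reads about 0.242 against the target 0.249, roughly 2.6 mm at the crib, and azimuth is unchanged. Next is the dial: I'll compute the hover.

Run:
```python
from st import *
print(unit(C,np.array([498,-116,262.]),toolR(headR(1.441,0))))
```

```text
9.0333 [ 0.587  0.177 -0.197  0.207 -1.31  -0.54 ] [513.7  77.1 279.7] [-0.2  0.3  0.1] [ 0.44  0.07 -0.  ] 85.27006077586792
[514.5  77.6 281.2] tool az,tilt (np.float64(1.6830292369745317), np.float64(0.22680657390279443)) cmd (np.float64(1.6828191223787052), np.float64(0.22574879267765247))
[-0.0412 -0.4841 -0.048   0.1441 -0.0012 -0.1533]
```

Emit:
step_arm(
  series=[
    [-0.005,-0.06,0.02,0.03,0,-0.03],
    [-0.015,-0.16,0.02,0.07,0,-0.07],
    [-0.025,-0.26,0,0.11,0,-0.11],
    [-0.033,-0.36,-0.02,0.144,-0.001,-0.15],
    [-0.038,-0.44,-0.04,0.144,-0.001,-0.153],
    [-0.041,-0.484,-0.048,0.144,-0.001,-0.153],
    [-0.041,-0.484,-0.048,0.144,-0.001,-0.153],
    [-0.041,-0.484,-0.048,0.144,-0.001,-0.153],
    [-0.041,-0.484,-0.048,0.144,-0.001,-0.153],
  ],
  jaw=1,
)

```text
clock: 9.78
position: [497.9, -115.7, 261.5]
ee_rot: [-0.66, 0.751, 0.0, -0.001]
contact_force: [0.6, -0.3, -0.5]
gripper_width: 85.4
```

Run:
```python
import json;l=json.load(open("log.json"));l.append([-0.041,-0.484,-0.048,0.144,-0.001,-0.153]);json.dump(l,open("log.json","w"))
from st import *
d=grab("wrist","w7");np.save("w7.npy",d,allow_pickle=True)
print(proj(d,[[498,-116,50],[498,-116,82],[518.7,42.6,130]]).round(1))
crop(d,(200,110,360,250),"w7c",5)
```

```text
9.7833 [ 0.09   0.154 -0.174  0.    -1.245 -0.219] [ 497.9 -115.7  261.5] [ 0.6 -0.3 -0.5] [0.03 0.02 0.01] 85.36931089636089
[ 498.1 -116.   262. ] tool az,tilt (np.float64(1.4414198814968127), np.float64(0.0003142881370150841)) cmd (np.float64(1.4415037180697923), np.float64(9.576614456930584e-05))
[[276.7 176.2]
 [276.6 182.1]
 [276.7 347.2]]
```

View pics/w7.png

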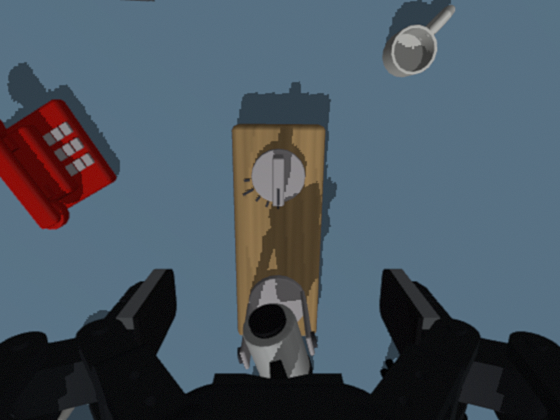

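View pics/w7c.png

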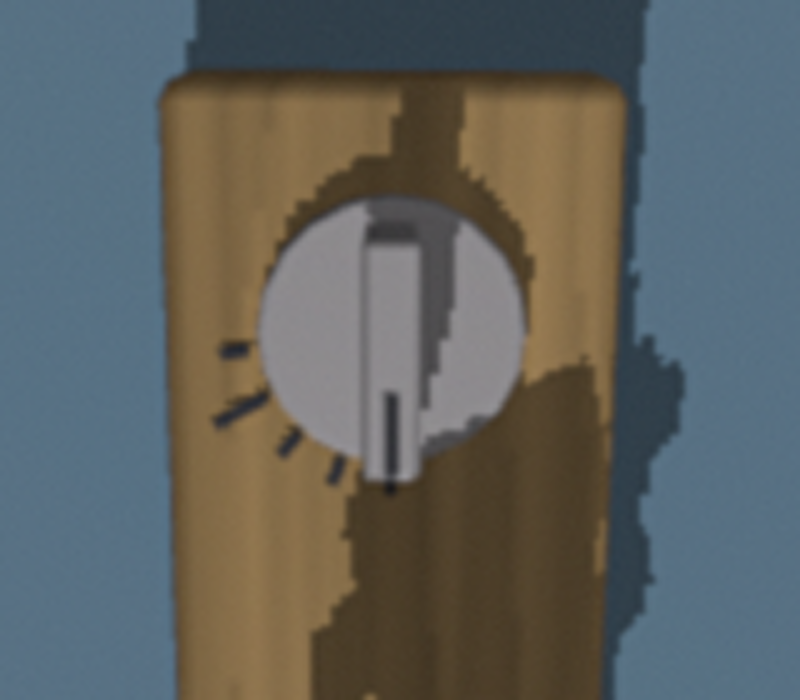

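The bar lies square in the view: crop centre (391,361), disc centre (392,328). The long mark sits clockwise at (240,410). I'll get the dial axis in world coordinates.

Run:
```python
from st import *
d=np.load("w7.npy",allow_pickle=True).item()
k=lambda *c:(np.array(c,float)+.5)/5-.5+[200,110]
print("bar",onz(d,k((391.5,361)),82),"disc",onz(d,k((392,328)),50))
e=onz(d,k((391.5,240),(391.5,482)),82);v=e[1]-e[0];print(np.linalg.norm(v),np.arctan2(v[1],v[0]))
e=onz(d,k((163,100),(180,660)),40);f=onz(d,k((625,100),(605,660)),40)
for q in(e,f): v=q[1]-q[0];print("edge",np.arctan2(v[1],v[0]))
b=onz(d,k((391.5,361)),82)[0]
for z in (110,56): print(z,unit(C,np.array([b[0],b[1],z]),toolR(headR(1.441,0))))
```

```text
9.8333 [ 0.091  0.154 -0.173  0.    -1.245 -0.219] [ 498.1 -115.2  261.7] [-0.3  0.2 -0.1] [-0.01 -0.    0.05] 85.90906345425688
[ 498.1 -116.   262. ] tool az,tilt (np.float64(1.4424016593128717), np.float64(0.00018457724361298607)) cmd (np.float64(1.4415037180697923), np.float64(9.576614456930584e-05))
bar [[ 496.702614   -116.11654773   82.        ]] disc [[ 496.42069896 -116.8859825    50.        ]]
49.912425849244194 1.4415592847574517
edge 1.4355158321426733
edge 1.4429250872860333
110 [-3.4e-03 -4.0e-04 -3.8e-01  0.0e+00 -1.0e-04 -3.0e-04]
56 [-3.40e-03 -4.00e-04 -5.15e-01  0.00e+00 -1.00e-04 -3.00e-04]
```

The bar measures 49.9 mm, azimuth 1.4416, centre (496.7,-116.1). I'll descend and grip.

Emit:
step_arm(
  series=[
    [-0.0035,0,-0.1,0,0,0],
    [-0.0035,0,-0.2,0,0,0],
    [-0.0035,0,-0.3,0,0,0],
    [-0.0035,0,-0.4,0,0,0],
    [-0.0035,0,-0.46,0,0,0],
    [-0.0035,0,-0.5,0,0,0],
    [-0.0035,0,-0.515,0,0,0],
    [-0.0035,0,-0.515,0,0,0],
    [-0.0035,0,-0.515,0,0,0],
  ],
  jaw=1,
)

```text
clock: 10.58
position: [497.7, -115.2, 56.8]
ee_rot: [-0.661, 0.751, -0.0, 0.0]
contact_force: [-0.3, -0.2, -0.1]
gripper_width: 85.2
```

Emit:
step_arm(
  series=[
    [0,0,0,0,0,0],
    [0,0,0,0,0,0],
    [0,0,0,0,0,0],
    [0,0,0,0,0,0],
    [0,0,0,0,0,0],
    [0,0,0,0,0,0],
    [0,0,0,0,0,0],
    [0,0,0,0,0,0],
    [0,0,0,0,0,0],
  ],
  jaw=-1,
)

```text
clock: 11.33
position: [497.4, -116.1, 56.5]
ee_rot: [-0.66, 0.751, -0.001, 0.0]
contact_force: [0.2, 0.1, 3.6]
gripper_width: 8.1
```

Run:
```python
import json;l=json.load(open("log.json"));l.append([-0.0035,0,-0.515,0,0,0]);json.dump(l,open("log.json","w"))
from st import *
d=grab("wrist","w8")
```

```text
11.3333 [ 0.089  0.361 -0.468  0.001 -0.741 -0.219] [ 497.4 -116.1   56.5] [0.2 0.1 3.6] [-0.13 -0.17  0.06] 8.120035510862701
[ 496.7 -116.    56. ] tool az,tilt (np.float64(1.4416354902497808), np.float64(0.0001246845989162506)) cmd (np.float64(1.4415037180697923), np.float64(9.576614456930584e-05))
```

View pics/w8.png

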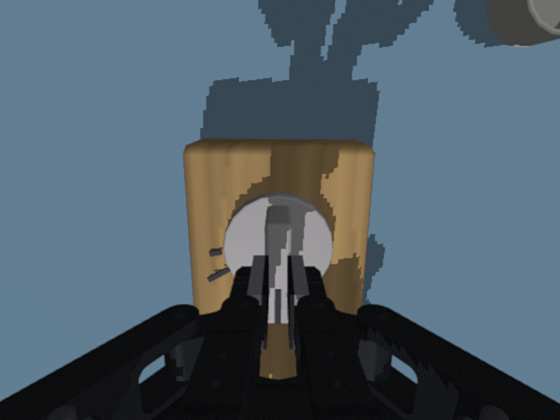

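The bar is between the pads. Turning clockwise to the third click.

Emit:
step_arm(
  series=[
    [0,0,0,0,0,-0.056],
    [0,0,0,0,0,-0.112],
    [0,0,0,0,0,-0.168],
    [0,0,0,0,0,-0.224],
    [0,0,0,0,0,-0.28],
    [0,0,0,0,0,-0.336],
    [0,0,0,0,0,-0.392],
    [0,0,0,0,0,-0.448],
    [0,0,0,0,0,-0.504],
    [0,0,0,0,0,-0.56],
    [0,0,0,0,0,-0.615],
    [0,0,0,0,0,-0.668],
  ],
)

```text
clock: 12.38
position: [496.9, -115.8, 56.5]
ee_rot: [-0.193, 0.981, 0.0, 0.0]
contact_force: [0.3, 0.7, 5.4]
gripper_width: 8.3
```

Emit:
step_arm(
  series=[
    [0,0,0,0,0,0],
    [0,0,0,0,0,0],
    [0,0,0,0,0,0],
  ],
)

```text
clock: 12.63
position: [497.0, -115.8, 56.5]
ee_rot: [-0.196, 0.981, 0.0, 0.0]
contact_force: [0.4, 1.0, 4.8]
gripper_width: 8.0
```

Run:
```python
import json;l=json.load(open("log.json"));l.append([0,0,0,0,0,-0.668]);json.dump(l,open("log.json","w"))
from st import *
d=grab("wrist","w9");np.save("w9.npy",d,allow_pickle=True)
t=grab("top","t9");sc=grab("scene","s9");np.save("t9.npy",t,allow_pickle=True);np.save("s9.npy",sc,allow_pickle=True)
crop(d,(180,170,380,340),"w9c",4);crop(sc,(205,150,345,250),"s9c",5)
```

```text
12.6333 [ 0.09   0.361 -0.468 -0.    -0.741 -1.266] [ 497.  -115.8   56.5] [0.4 1.  4.8] [0.37 0.17 0.06] 7.9956967184036944
[ 496.7 -116.    56. ] tool az,tilt (np.float64(0.3945297391162933), np.float64(-0.0005135433875860356)) cmd (np.float64(0.39221177177080135), np.float64(9.576614456930584e-05))
```

View pics/w9c.png

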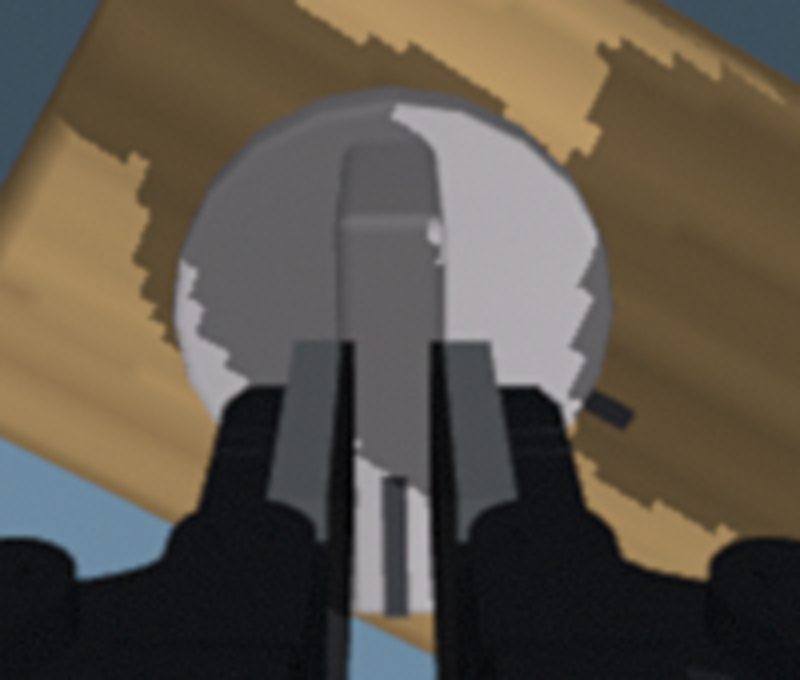

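View pics/s9.png

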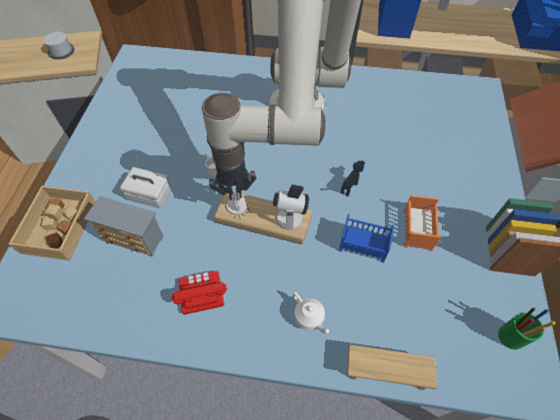

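View pics/t9.png

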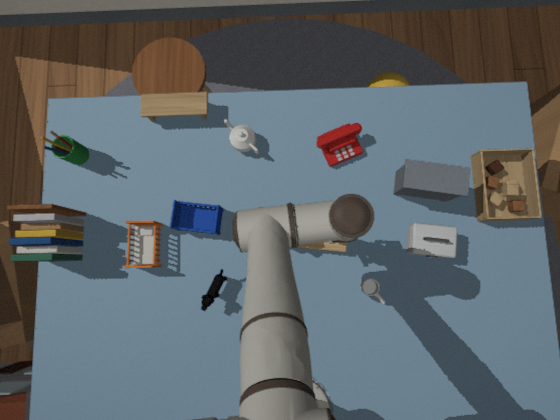

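The bar is still square between the pads, and the crib and toys stand where they were. I'll measure the bar angle and recheck the lamp in the scene view.

Run:
```python
from st import *
d=np.load("w9.npy",allow_pickle=True).item();s0=np.load("scene0.npy",allow_pickle=True).item();s6=np.load("s6.npy",allow_pickle=True).item();s9=np.load("s9.npy",allow_pickle=True).item()
t0=np.load("top0.npy",allow_pickle=True).item();t9=np.load("t9.npy",allow_pickle=True).item()
k=lambda *c:(np.array(c,float)+.5)/4-.5+[180,170]
for c in [((391,222),(396,612)),((343,222),(352,612)),((442,222),(436,612))]:
    e=onz(d,k(*c),82);v=e[1]-e[0];print("bar az",np.arctan2(v[1],v[0]),np.linalg.norm(v))
for c in [((395,482),(396,610))]:
    e=onz(d,k(*c),82);v=e[1]-e[0];print("line az",np.arctan2(v[1],v[0]))
crop(s9,(268,180,314,234),"s9z",12)
df=np.abs(s9["image"][180:234,268:314].astype(int)-s6["image"][180:234,268:314]).max(2);print("lamp diff px>40:",(df>40).sum())
for n,a,b in(("scene",s0,s9),("top",t0,t9)):
    df=(np.abs(a["image"].astype(int)-b["image"]).max(2)>50).astype(np.uint8)
    N,l,st,c=cv2.connectedComponentsWithStats(df)
    print(n,[st[i].tolist() for i in range(1,N) if st[i,4]>8])
```

```text
12.7833 [ 0.09   0.361 -0.468 -0.    -0.741 -1.266] [ 496.9 -115.8   56.5] [-0.5  0.6  5.3] [0.29 0.16 0.08] 7.909134237145172
[ 496.7 -116.    56. ] tool az,tilt (np.float64(0.39457943715615995), np.float64(-0.00043110106680133766)) cmd (np.float64(0.39221177177080135), np.float64(9.576614456930584e-05))
bar az 0.4064300488774194 47.98527714684153
bar az 0.4063419254051971 47.98674952901293
bar az 0.3901323711885238 47.98114160169269
line az 0.4020893149474387
lamp diff px>40: 0
scene [[38, 0, 6, 11, 18], [90, 0, 17, 10, 80], [297, 0, 25, 53, 741], [316, 0, 45, 81, 679], [46, 3, 85, 96, 3280], [120, 46, 218, 159, 10255], [321, 47, 3, 6, 14], [270, 57, 10, 27, 160], [123, 69, 113, 24, 1097], [237, 71, 33, 7, 79], [337, 81, 9, 7, 53], [163, 88, 58, 14, 476], [0, 104, 60, 58, 1804], [59, 129, 4, 9, 17], [0, 151, 17, 20, 228], [278, 181, 31, 47, 501], [289, 185, 14, 15, 101], [272, 194, 7, 13, 46], [235, 201, 9, 7, 35], [246, 202, 8, 9, 20], [228, 205, 9, 6, 29], [278, 207, 5, 6, 13], [268, 215, 7, 4, 13], [277, 215, 8, 8, 41]]
top [[329, 194, 45, 44, 1296], [287, 203, 9, 18, 101], [235
[... 243 characters left out ...]
 7, 5, 21], [240, 249, 71, 126, 1977], [323, 254, 5, 3, 10], [246, 277, 4, 4, 12], [369, 282, 12, 19, 81], [558, 326, 2, 23, 33], [500, 331, 60, 86, 519], [247, 354, 10, 15, 48], [237, 367, 39, 38, 463], [272, 367, 11, 11, 67], [483, 367, 11, 21, 67], [313, 371, 92, 49, 2172], [470, 372, 12, 10, 33], [462, 375, 7, 6, 17], [285, 378, 24, 10, 73], [400, 378, 77, 42, 1332], [473, 379, 11, 8, 27], [496, 381, 6, 5, 10], [263, 385, 16, 4, 27], [313, 384, 10, 12, 55], [462, 384, 13, 14, 51], [491, 384, 6, 7, 14], [299, 388, 19, 24, 178], [478, 389, 6, 8, 12], [256, 391, 13, 29, 55], [472, 393, 4, 6, 12], [492, 394, 55, 26, 651], [326, 400, 17, 20, 200], [224, 416, 23, 4, 57], [197, 418, 21, 2, 32]]
```

View pics/s9z.png

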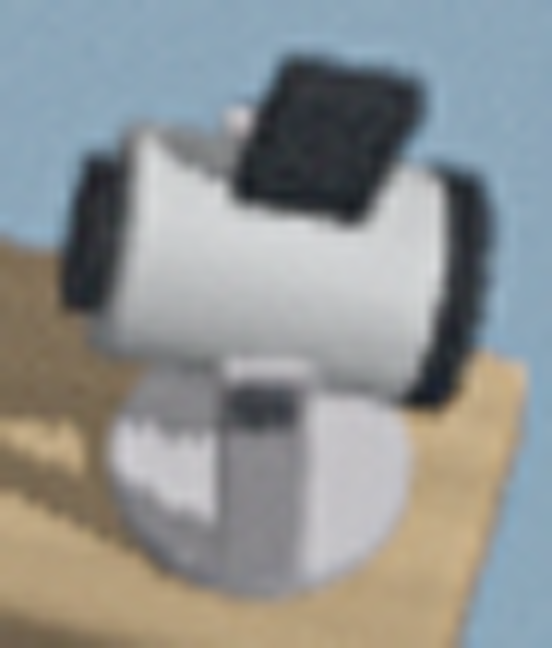

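View pics/s9c.png

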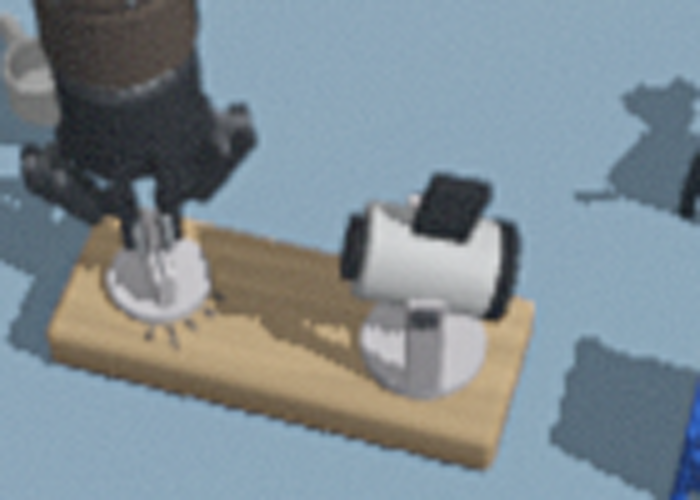

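Bar angle from the image is about 1.040 and tool yaw gives 1.047. I'll nudge slightly toward 1.05 and let it settle.

Emit:
step_arm(
  series=[
    [0,0,0,0,0,-0.004],
    [0,0,0,0,0,-0.004],
    [0,0,0,0,0,-0.004],
    [0,0,0,0,0,-0.004],
  ],
)

```text
clock: 13.12
position: [497.0, -115.8, 56.5]
ee_rot: [-0.193, 0.981, 0.0, 0.0]
contact_force: [-0.2, 0.8, 5.3]
gripper_width: 7.8
```

Run:
```python
import json;l=json.load(open("log.json"));l.append([0,0,0,0,0,-0.004]);json.dump(l,open("log.json","w"))
from st import *
print("dial by tool",1.4416-hd(s["ee_rot"])[0])
arm.job_done()
```

```text
13.1167 [ 0.09   0.361 -0.468 -0.    -0.741 -1.272] [ 497.  -115.8   56.5] [-0.2  0.8  5.3] [0.37 0.14 0.03] 7.839174029647603
[ 496.7 -116.    56. ] tool az,tilt (np.float64(0.38831266609561327), np.float64(-0.0004972807869800972)) cmd (np.float64(0.3859285864636217), np.float64(9.576614456930587e-05))
dial by tool 1.0532873339043867
the job is handed in; nothing more can be done
```

The spotlight is aimed at the middle of the orange crib and released. The arm is still gripping the dial at the third click, and I handed the job in at 13.1 s.

- **Aim:** Swivel ended at about +0.24 rad. My first tilt came out near 0.266 rad in both the wrist and scene views, so I regripped the fin and corrected it. The last wrist measurement gave about 0.242 rad against the computed 0.249 rad, which puts the beam about 3 mm off at the crib. The camera calibration adds a few mm of uncertainty.
- **Dial:** The gripper angle reads 1.053 rad against the wanted 1.05 rad. Before a final nudge of about 0.006 rad, the bar in the image read 1.040 rad and the gripper 1.047 rad, a small disagreement.
- **Other checks:** The lamp looked unchanged in the scene view after I turned the dial. Comparing start and end images showed no change at the crib. All other changes I put down to the arm, its shadow and the lamp itself. The force on the tool was about 5 N at the end.
- **Unexplained reading:** The gripper width read about 8 mm on the 12 mm bar. The wrist picture after turning the dial still showed the bar square between the pads.

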